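# Put the mixed-up spark-erosion electrodes back with their mould inserts

### The arm

A 6-joint arm with a two-finger parallel gripper is mounted at the origin on the work surface. World frame = base frame: x ahead of the robot, y to its left, z up, the work surface at z = 0. Lengths are in m, angles in degrees, forces in N, time in s.
With the tool pointing down it reaches from about 0.35 to 0.875 m from the base axis. Payload 4.2 kg.
Tool frame: the origin (TCP) lies midway between the tips of the shut fingers; the grasp point (between the pads) lies 19 mm behind it (r.pinch_z is the distance from the TCP to the grasp point, in m); z points along the fingers, y is the line along which they close (so a half turn about z gives the same grasp; the last joint's range is limited). The gripper opens to 87 mm and grips with 3 to 60 N. Pads are 19 mm wide; open, the fingers measure 117 mm over their backs; the gripper's body (75 mm by 190 mm) begins 51 mm behind the grasp point.
Start: joints at [-61.559, 22.042, 0.453, 0, -68.411, -14.817], TCP at [0.147, -0.607, 0.223] pointing down, gripper open.
Joint ranges: [-179.83, 179.83], [-69.29, 118.12], [-61.27, 80.66], [-181.25, 117.63], [-171.15, -9.14], [-177.46, 177.46]. Speed limits (degrees/s): [159.86, 159.86, 180, 180, 180, 180].

### API

Orientations are given as a 3x3 rotation matrix whose columns are the frame's x, y, z axes.
In Python, from station import r, imaging, models gives the robot as it stands. The module is installed in compiled form; this text tells all that it offers.
- The arm moves only by the tool apply_moves, never from a script. Its argument "moves" is a list of rows, each a list of 2 entries, a list of its own where there are three numbers: the shift along the tool's x, y, z in m, then the turn about the tool's z in degrees. A call has 1 to 5 rows; each row shifts and turns the commanded pose from where the row before left it, along the tool's axes as they then stand; what a row does not reach is not made up. A row lasts 1/12 s, in which the tool goes at most 41.7 mm and 7.16 degrees, less where a joint would pass 70% of its speed; a pose out of reach is approached as far as the arm can. A call is refused whole if a number of a shift passes 0.0417 or a number of a turn 7.16, either way. A call with a gripper value outside its range is refused whole. "hand" is the finger opening in m, from 0 to 0.087, set as the call begins (left out, the last holds). The fingers move at their own pace and stop on an object; the grip force is fixed at half the most. Time passes only in rows, so rows that do not move let the fingers close. It gives the time, the measured TCP pose, the force, the opening and the grip force at its end, in the units of the state.
- r.sense(): the state, without advancing time (a new reading comes with each control period).
- imaging.capture(name): name is "scene" or "top"; returns a dict with "frame" (420x560x3 uint8, blue, green, red), "intrinsics" (3x3 intrinsics, pixels), "eye" and "orientation" of the camera in the world. Camera axes: x right, y down, z forward; pixel columns grow to the right and rows downward; lengths in m; the calibration is good to about 2 mm. A picture is of the moment at which its call begins. There is no depth.
- r.finish_job(): hands the job in; it is judged then, once.
Trained networks look in a picture, given as the dict that the camera call returned (one of the last four; its "shot" number tells which), for a name from the list of things; names that differ only in an ending like _2 or _b are one class to them, and where a whole thing is asked for, a point or a joint stands for the part that bears it (a point fixed in the world has none). Each returns a list of dicts, best first, with "confidence" (0 to 1); they miss things now and then, are a little off and sometimes report something else, mostly with a low value. They report only what shows in the picture. A call takes as long as a camera call. They do not tell look-alikes from the thing itself.
- models.cut_out(picture, target): "region" (420x560 bool, what is visible of it) and "extent" ([left, top, width, height] as shares, 0 to 1, of the picture: columns of its width, rows of its height, round what is visible of it).
- models.place_of(picture, target): "at" ([column, row] as shares, 0 to 1, of the picture: columns of its width, rows of its height: a listed point, or the origin of a listed thing).
The state is a dict: "time_s": time; "joints": joint angles; "joint_velocities": joint speeds; "effort": joint torques, N m; "tcp_pos": TCP position; "ee_rot": TCP orientation; "wrist_force": force on the tool from outside, world axes, zero at the start; "moment": the same for the moment, N m; "gripper_width": opening from 0.0 (shut) to 1.0 (fully open); "gripper_force": force on a finger pad.
Only numpy, scipy, OpenCV 4.12 (cv2) and the standard library are available. Lean on these libraries where they do the work, as an engineer would, in place of code of your own. Each camera call takes 0.05 s, during which the arm holds its last target. There are 200 camera calls.

### The job

Each kit tray holds a steel mould insert and, on the rubber pad in front of it, the electrode that erodes its cavity, but all three electrodes stand in the wrong trays. Using the cork mat as the free spot to park one on the way, bring every electrode to the tray whose cavity has its shape (round, cross or bar) and leave it standing upright in the middle of the pad. Set them down gently without dropping, tipping or knocking them against one another, and leave the standing guide pillar and the brass bush where they are.

Things in the scene. Friction and masses are not known exactly. Their poses are not given: they have to be found in the camera images.
- electrode_round: Square aluminium holder 46 x 46 x 30 mm with, standing on top of it, a round copper post 32 mm in diameter, 30 mm high; 60 mm tall in all, 0.2 to 0.37 kg. Origin: centre of the holder's underside; z up, x and y square to the holder's sides. Grip it by the flat sides of the holder. Its home is the tray whose steel insert has a round cavity (the blue tray).
- electrode_cross: Square aluminium holder 46 x 46 x 30 mm with, standing on top of it, a black graphite cross (two bars 40 x 12 mm, along x and y), 30 mm high; 60 mm tall in all, 0.2 to 0.37 kg. Origin: centre of the holder's underside; z up, x and y square to the holder's sides. Grip it by the flat sides of the holder. Its home is the tray whose steel insert has a cross-shaped cavity (the yellow tray).
- electrode_bar: Square aluminium holder 46 x 46 x 30 mm with, standing on top of it, a straight copper bar 40 x 10 mm (long along y), 30 mm high; 60 mm tall in all, 0.2 to 0.37 kg. Origin: centre of the holder's underside; z up, x and y square to the holder's sides. Grip it by the flat sides of the holder. Its home is the tray whose steel insert has a straight slot for a cavity (the red tray).
- tray_blue: Blue kit tray, fixed, 10 mm high rim, spans x -48..118, y +-52 mm. In front a black rubber pad 62 mm square, top 6 mm above the bench, for an electrode; behind it (x 52..110) a steel mould insert 58 mm square, top 42 mm above the bench, with a round cavity 35 mm in diameter in its top. Origin: bench level under the pad's middle; z up, x from pad to insert (roughly away from the robot).
- tray_yellow: Yellow kit tray, fixed, 10 mm high rim, spans x -48..118, y +-52 mm. In front a black rubber pad 62 mm square, top 6 mm above the bench, for an electrode; behind it (x 52..110) a steel mould insert 58 mm square, top 42 mm above the bench, with a cross-shaped cavity, arms 42 x 14 mm in its top. Origin: bench level under the pad's middle; z up, x from pad to insert (roughly away from the robot).
- tray_red: Red kit tray, fixed, 10 mm high rim, spans x -48..118, y +-52 mm. In front a black rubber pad 62 mm square, top 6 mm above the bench, for an electrode; behind it (x 52..110) a steel mould insert 58 mm square, top 42 mm above the bench, with a straight slot 42 x 12 mm in its top. Origin: bench level under the pad's middle; z up, x from pad to insert (roughly away from the robot).
- cork_mat: Square of light brown cork, fixed on the bench, 110 x 110 mm, 5 mm thick, empty at the start: the free spot for parking one electrode. Origin: centre of its underside, at bench level; z up.
- guide_pillar: Bystander: loose steel guide pillar standing upright on the bench behind the trays, 27 mm in diameter with a 36 mm foot, 60 mm tall. Origin: centre of its underside. Leave it. Electrodes apart, nothing else within 60 mm of a tray or the mat is taller than 45 mm; mould halves up to 175 mm stand at the back of the bench.
- guide_bush: Bystander: loose brass guide bush standing on the bench, 42 mm in diameter with a 52 mm collar at the top, 36 mm tall. Origin: centre of its underside. Leave it.
Things that resemble listed ones, but are neither listed nor needed, are in the scene too. What is shaped like the electrode_round but green or turquoise is not meant. Leave any pink look-alike of the electrode_cross alone.

How it is judged (in metres and radians):
On the way:
1. one electrode stands upright on the cork mat (within 40 mm of its centre), released and still (((horizontal distance between electrode_round and cork_mat below 0.04 m and z of electrode_round in the frame of cork_mat between 0.001 and 0.009 m and angle between electrode_round's own z axis and vertical below 0.1 rad and contact force between the fingers and electrode_round below 0.1 N and linear speed of electrode_round below 0.02 m/s and angular speed of electrode_round below 0.2 rad/s) or (horizontal distance between electrode_cross and cork_mat below 0.04 m and z of electrode_cross in the frame of cork_mat between 0.001 and 0.009 m and angle between electrode_cross's own z axis and vertical below 0.1 rad and contact force between the fingers and electrode_cross below 0.1 N and linear speed of electrode_cross below 0.02 m/s and angular speed of electrode_cross below 0.2 rad/s) or (horizontal distance between electrode_bar and cork_mat below 0.04 m and z of electrode_bar in the frame of cork_mat between 0.001 and 0.009 m and angle between electrode_bar's own z axis and vertical below 0.1 rad and contact force between the fingers and electrode_bar below 0.1 N and linear speed of electrode_bar below 0.02 m/s and angular speed of electrode_bar below 0.2 rad/s))), for 0.2 s.
At the end, for the whole second after the job is handed in: The round electrode stands in the blue tray, the cross electrode in the yellow tray and the bar electrode in the red tray: each upright (within 0.1 rad) on the rubber pad, its centre within 12 mm of the pad's centre, released and at rest (horizontal distance between electrode_round and tray_blue below 0.012 m and z of electrode_round in the frame of tray_blue between 0.002 and 0.01 m and angle between each of electrode_round, electrode_cross, electrode_bar's own z axis and vertical below 0.1 rad and contact force between the fingers and electrode_round below 0.1 N and linear speed of each of electrode_round, electrode_cross, electrode_bar below 0.02 m/s and angular speed of each of electrode_round, electrode_cross, electrode_bar below 0.2 rad/s and horizontal distance between electrode_cross and tray_yellow below 0.012 m and z of electrode_cross in the frame of tray_yellow between 0.002 and 0.01 m and contact force between the fingers and electrode_cross below 0.1 N and horizontal distance between electrode_bar and tray_red below 0.012 m and z of electrode_bar in the frame of tray_red between 0.002 and 0.01 m and contact force between the fingers and electrode_bar below 0.1 N); the robot touches nothing.
It fails at once if an electrode tips over (more than 0.5 rad) (angle between any of electrode_round, electrode_cross, electrode_bar's own z axis and vertical above 0.5 rad).
It fails at once if an electrode is dropped or flung: faster than 0.5 m/s while no finger touches it ((contact force between the fingers and electrode_round below 0.05 N and linear speed of electrode_round above 0.5 m/s) or (contact force between the fingers and electrode_cross below 0.05 N and linear speed of electrode_cross above 0.5 m/s) or (contact force between the fingers and electrode_bar below 0.05 N and linear speed of electrode_bar above 0.5 m/s)).
It fails at once if two electrodes knock together (more than 1 N) (contact force between electrode_round and electrode_cross above 1 N or contact force between any of electrode_round, electrode_cross and electrode_bar above 1 N).
It fails at once if the guide pillar or the brass bush is shifted by more than 20 mm (distance of any of guide_pillar, guide_bush from where it was at the start of the episode above 0.02 m).
It also fails if it takes over 112 s, if anything falls off the work surface, if the arm or the gripper's body presses on something with over 40 N, if the wrist force passes 120 N, or if a joint passes its speed limit or range.

## Working session

There is one attempt and no reset: what is moved stays moved. The work goes in short steps, Python scripts to look and compute and a tool call to move; the robot and the scene stay as the last step left them, time stands still between calls to the robot, and variables do not carry over. Pictures are saved under pics/ and viewed, at most 14 in all, crops included, and the job is handed in when it is done.

Besides the shell and the picture viewer there is one more tool, called as a command line: name --argument value ..., lists and objects as JSON in quotes. apply_moves: Moves the arm, as the interface text tells. Its arguments: {"type":"object","properties":{"moves":{"type":"array"},"hand":{"type":"number"}},"required":["moves"]}

```bash
mkdir -p pics; python3 - <<'E'
from station import r, imaging, models
import cv2
for n in("scene","top"):
    p=imaging.capture(n); cv2.imwrite(f"pics/{n}0.png",p["frame"])
    print(n,p["intrinsics"],p["eye"],p["orientation"])
    for t in "electrode_round electrode_cross electrode_bar tray_blue tray_yellow tray_red cork_mat guide_pillar guide_bush".split():
        print(t,[(round(d["at"][0]*560,1),round(d["at"][1]*420,1),round(d["confidence"],2)) for d in models.place_of(p,t)])
s=r.sense();print(s)
E
```

```text
scene [[470.43136706   0.         280.97190946]
 [  0.         470.43136706 209.93945995]
 [  0.           0.           1.        ]] [1.50887479 0.16101075 0.65299068] [[-0.17183668  0.52790822 -0.83173617]
 [ 0.98507227  0.10085116 -0.13950505]
 [ 0.01023569 -0.84329233 -0.53735768]]
electrode_round [(284.8, 200.2, 0.96), (327.4, 213.4, 0.77), (319.8, 192.3, 0.66)]
electrode_cross [(218.3, 182.7, 0.76), (230.4, 216.0, 0.74)]
electrode_bar [(163.3, 198.6, 0.95), (230.9, 218.8, 0.51), (327.3, 214.6, 0.24)]
tray_blue [(165.8, 200.7, 0.7), (163.9, 197.6, 0.43)]
tray_yellow [(330.4, 216.2, 0.93), (231.2, 219.1, 0.63)]
tray_red [(232.6, 221.1, 0.68), (171.1, 199.1, 0.33)]
cork_mat [(411.1, 240.1, 0.77), (415.6, 210.7, 0.43)]
guide_pillar [(292.2, 264.3, 0.56)]
guide_bush [(417.1, 211.0, 0.59)]
top [[405.98156518   0.         282.06525127]
 [  0.         405.98156518 217.79103833]
 [  0.           0.           1.        ]] [0.4159944  0.01476731 0.92285596] [[ 0.02511078 -0.9880242   0.15224202]
 [-0.99943624 -0.02820666 -0.01820942]
 [ 0.02228558 -0.15169894 -0.98817548]]
electrode_round 
[... 568 characters left out ...]
163e+01, -1.48150923e+01]), 'joint_velocities': array([ 0.00543453, -0.00083726,  0.03157705,  0.01877037, -0.05191203,
       -0.11011784]), 'effort': array([-7.34609530e-04, -3.90474486e+01,  1.87622881e+01,  4.22446176e+00,
        1.54670491e-02, -2.91040988e-05]), 'tcp_pos': array([ 0.14725397, -0.60736723,  0.22254866]), 'ee_rot': array([[-9.71846720e-01, -2.35613991e-01, -1.68162423e-05],
       [-2.35613991e-01,  9.71846719e-01,  3.35307285e-05],
       [ 8.44250117e-06,  3.65488705e-05, -9.99999999e-01]]), 'wrist_force': array([ 0.60395962, -0.60717183,  1.00263991]), 'moment': array([ 0.04816532,  0.00990743, -0.02095271]), 'gripper_force': 0.0, 'gripper_width': 0.9991452920530708}
```

View pics/top0.png

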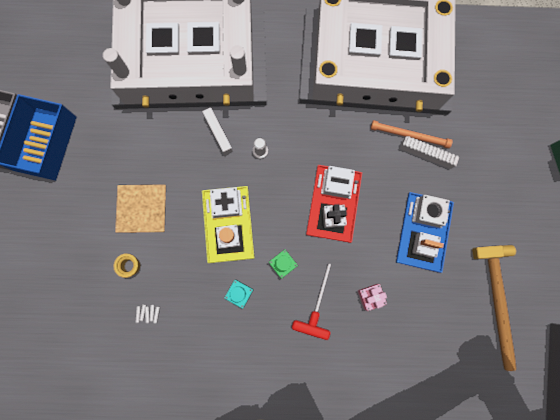

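View pics/scene0.png

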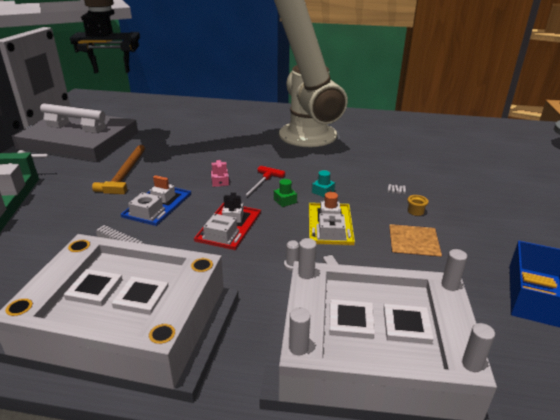

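Top view: round at (228,236) in the yellow tray, cross at (335,215) in red, bar at (430,243) in blue. Cork is at (141,208), bush (125,266), pillar (261,148). Look-alikes to leave: green (283,263) and turquoise (238,293) rounds, and the pink cross (372,297). The brass bush and pillar are bystanders.

```bash
cat > h.py <<'E'
import numpy as np, cv2
from station import r, imaging, models
def ray(p,uv,z):
    d=p["orientation"]@np.linalg.inv(p["intrinsics"])@np.array([uv[0],uv[1],1.]); e=np.array(p["eye"])
    return (e+d*(z-e[2])/d[2])
def proj(p,X):
    c=(np.atleast_2d(X)-p["eye"])@p["orientation"]; q=c@np.array(p["intrinsics"]).T
    return q[:,:2]/q[:,2:]
def trays(p):
    hsv=cv2.cvtColor(p["frame"],cv2.COLOR_BGR2HSV); out={}
    for n,lo,hi,c in (("blue",(105,120,60),(125,255,255),(430,232)),("yellow",(25,120,100),(34,255,255),(228,224)),("red",(174,130,80),(180,255,255),(334,204)),("cork",(8,40,80),(22,200,255),(141,208))):
        m=cv2.inRange(hsv,lo,hi)
        if n=="red": m|=cv2.inRange(hsv,(0,170,80),(4,255,255))
        k=np.zeros_like(m); cv2.circle(k,c,50 if n!="cork" else 42,255,-1); m&=k
        m=cv2.morphologyEx(m,cv2.MORPH_OPEN,np.ones((2,2)))
        pts=np.argwhere(m)[:,::-1]
        z=0.008 if n!="cork" else 0.005
        W=np.array([ray(p,u,z)[:2] for u in pts],np.float32)
        (cx,cy),(w,h),a=cv2.minAreaRect(W)
        if w<h: w,h,a=h,w,a+90
        a=(a+90)%180-90
        if n=="cork": a=(a+45)%90-45
        yaw=np.radians(a); o=np.array([cx,cy])-(0 if n=="cork" else .035)*np.array([np.cos(yaw),np.sin(yaw)])
        out[n]=(o,a); print(n,o.round(4),round(a,1),(round(w,3),round(h,3)),len(pts))
    return out
def box(o,a,hx,hy,z,cx=0):
    c,s=np.cos(np.radians(a)),np.sin(np.radians(a)); R=np.array([[c,-s],[s,c]])
    q=np.array([[cx+hx,hy],[cx-hx,hy],[cx-hx,-hy],[cx+hx,-hy]])@R.T+o
    return np.c_[q,np.full(4,z)]
def crop(p,c,draw=(),half=32,s=8):
    x0,y0=c[0]-half,c[1]-half
    im=cv2.resize(p["frame"][y0:y0+2*half,x0:x0+2*half],None,fx=s,fy=s,interpolation=cv2.INTER_CUBIC)
    for X,col in draw:
        q=((proj(p,X)-[x0,y0]+.5)*s).round().astype(np.int32); cv2.polylines(im,[q],True,col,1)
    return im
E
python3 - <<'E'
from h import *
p=imaging.capture("top"); T=trays(p); ims=[]
for n,c in (("yellow",(228,226)),("red",(335,206)),("blue",(428,234)),("cork",(141,208))):
    o,a=T[n]
    d=[(box(o,a,.083,.052,.01,.035),(255,0,255)),(box(o,a,.023,.023,.036),(0,255,0)),(box(o,a,.023,.023,.066),(255,255,0))] if n!="cork" else [(box(o,a,.055,.055,.005),(255,0,255))]
    ims.append(crop(p,c,d,40,5)[:, :]) 
a=np.vstack([np.hstack(ims[:2]),np.hstack(ims[2:])])
cv2.imwrite("pics/c1.png",cv2.resize(a,(600,600)))
E
```

```text
blue [ 0.4983 -0.3246] -11.5 (0.167, 0.106) 1519
yellow [0.503  0.1147] 7.4 (0.167, 0.104) 1587
red [ 0.5579 -0.1174] -8.5 (0.165, 0.103) 1409
cork [0.569 0.319] 1.7 (0.111, 0.111) 2375
```

View pics/c1.png

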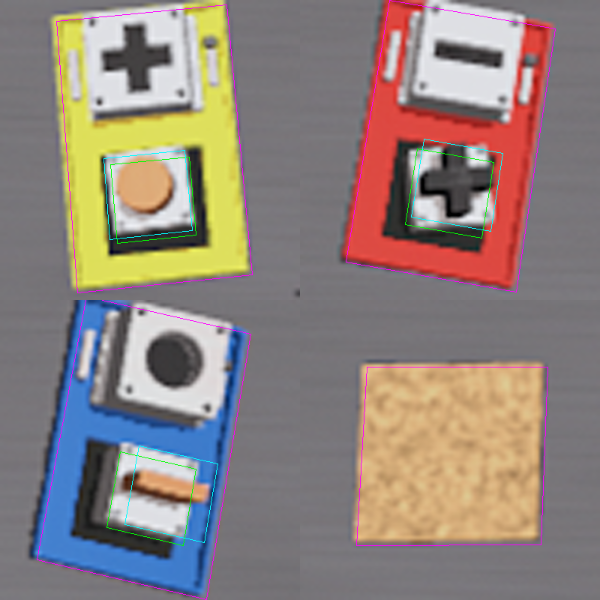

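Crops confirm the choice: copper round in the yellow tray, black cross in red, copper bar in blue, and the tray fits lie on the edges. Next I fit the holders.

```bash
cat >> h.py <<'E'
def holder(p,o,zb=.006,a0=0,thr=170):
    "fit holder top square near o"
    z=zb+.03; c=proj(p,[[*o,z]])[0]
    hsv=cv2.cvtColor(p["frame"],cv2.COLOR_BGR2HSV)
    S=4; big=cv2.resize(p["frame"],None,fx=S,fy=S,interpolation=cv2.INTER_CUBIC); hsv=cv2.cvtColor(big,cv2.COLOR_BGR2HSV)
    m=((hsv[...,1]<60)&(hsv[...,2]>thr)).astype(np.uint8)
    k=np.zeros_like(m); cv2.circle(k,tuple(int(v) for v in (c+.5)*S),int(17*S),1,-1)
    q=proj(p,box(np.array(o),a0,.038,.038,z)); cv2.fillConvexPoly(k2:=np.zeros_like(m),((q+.5)*S).astype(np.int32),1); m&=k&k2
    pts=np.argwhere(m)[:,::-1]; W=np.array([ray(p,(u+.5)/S-.5,z)[:2] for u in pts],np.float32)
    (cx,cy),(w,h),a=cv2.minAreaRect(W); a=(a+45)%90-45
    return np.array([cx,cy]),a,(w,h)
E
python3 - <<'E'
from h import *
p=imaging.capture("top"); T=trays(p); ims=[]
for n,c in (("yellow",(228,236)),("red",(335,215)),("blue",(428,243))):
    o,a=T[n]; H,b,wh=holder(p,o,a0=a); print(n,H.round(4),round(b,1),np.round(wh,4))
    ims.append(crop(p,c,[(box(H,b,.023,.023,.036),(0,255,0)),(box(H,b,.023,.023,.006),(255,0,255))],20,6))
cv2.imwrite("pics/c2.png",np.hstack(ims))
E
```

```text
blue [ 0.4982 -0.3247] -11.4 (0.167, 0.106) 1520
yellow [0.5029 0.1147] 7.4 (0.167, 0.104) 1591
red [ 0.5579 -0.1174] -8.5 (0.165, 0.103) 1407
cork [0.569 0.319] 1.7 (0.111, 0.111) 2375
yellow [0.5094 0.1172] 9.7 [0.0467 0.0468]
red [ 0.5622 -0.1188] 5.4 [0.0467 0.047 ]
blue [ 0.502  -0.3297] -12.9 [0.0553 0.0467]
```

View pics/c2.png

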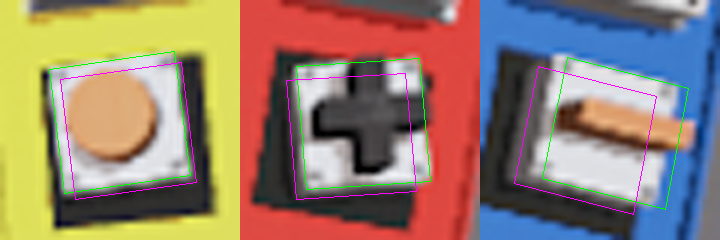

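```bash
cat >> h.py <<'E'
def go(x,y,z,th):
    "turn needed (deg, tool z), then tool-frame shift after that turn, from measured pose"
    s=r.sense(); R=s["ee_rot"]; t0=np.degrees(np.arctan2(-R[0,1],R[1,1])); c,n=np.cos(np.radians(th)),np.sin(np.radians(th))
    d=np.array([x,y,z])-s["tcp_pos"]
    print("t",round(s["time_s"],2),"tcp",s["tcp_pos"].round(4),"th",t0.round(1),"turn",round(t0-th,1),"shift",np.round([-(d[0]*c+d[1]*n),-d[0]*n+d[1]*c,-d[2]],4),"w",round(s["gripper_width"]*87,1),"f",round(s["gripper_force"],1))
E
python3 -c "
from h import *
go(.502,-.325,.15,-12.9)"
```

```text
t 1.1 tcp [ 0.1473 -0.6074  0.2226] th 13.6 turn 26.5 shift [-0.2828  0.3544  0.0726] w 87.2 f 0.0
```

apply_moves --moves '[[[0,0,0],5.3],[[0,0,0],5.3],[[0,0,0],5.3],[[0,0,0],5.3],[[0,0,0],5.3]]' --hand 0.087

```text
time_s: 1.52
tcp_pos: [0.1473, -0.6074, 0.2226]
ee_rot: [[-0.974, 0.227, -0.0], [0.227, 0.974, -0.0], [0.0, -0.0, -1.0]]
wrist_force: [0.3, 0.3, 0.4]
gripper_width: 0.997
gripper_force: 0.0
```

apply_moves --moves '[[[-0.02,0.025,0],0],[[-0.02,0.025,0.01],0],[[-0.025,0.03,0.01],0],[[-0.025,0.03,0.01],0],[[-0.025,0.03,0.01],0]]'

```text
time_s: 1.93
tcp_pos: [0.2915, -0.4955, 0.1824]
ee_rot: [[-0.975, 0.224, 0.0], [0.224, 0.975, -0.001], [-0.001, -0.0, -1.0]]
wrist_force: [1.3, -0.5, 0.3]
gripper_width: 1.003
gripper_force: 0.0
```

```bash
python3 -c "
from h import *
go(.502,-.325,.15,-12.9)"
```

```text
t 1.93 tcp [ 0.2915 -0.4955  0.1824] th -12.9 turn -0.0 shift [-0.1671  0.2132  0.0324] w 87.3 f 0.0
```

apply_moves --moves '[[[-0.025,0.03,0.01],0],[[-0.025,0.03,0.01],0],[[-0.025,0.033,0.01],0],[[-0.025,0.033,0.002],0],[[-0.025,0.033,0],0]]'

```text
time_s: 2.35
tcp_pos: [0.4479, -0.3682, 0.1499]
ee_rot: [[-0.975, 0.223, -0.002], [0.223, 0.975, 0.001], [0.002, 0.0, -1.0]]
wrist_force: [1.5, -0.2, -0.4]
gripper_width: 0.998
gripper_force: 0.0
```

apply_moves --moves '[[[-0.025,0.03,0],0],[[-0.0171,0.0242,0],0],[[0,0,0],0],[[0,0,0],0]]'

```text
time_s: 2.68
tcp_pos: [0.5015, -0.3252, 0.1506]
ee_rot: [[-0.976, 0.22, -0.0], [0.22, 0.976, 0.0], [0.0, 0.0, -1.0]]
wrist_force: [0.3, -0.6, -0.5]
gripper_width: 0.998
gripper_force: 0.0
```

```bash
python3 - <<'E'
from h import *
go(.502,-.325,.014,-12.9)
p=imaging.capture("top"); cv2.imwrite("pics/c3.png",crop(p,(420,235),[],60,5)); p=imaging.capture("scene"); cv2.imwrite("pics/c4.png",crop(p,(160,180),[],60,5))
E
```

```text
t 2.68 tcp [ 0.5015 -0.3252  0.1506] th -12.7 turn 0.2 shift [-0.0005  0.0003  0.1366] w 86.8 f 0.0
```

View pics/c4.png

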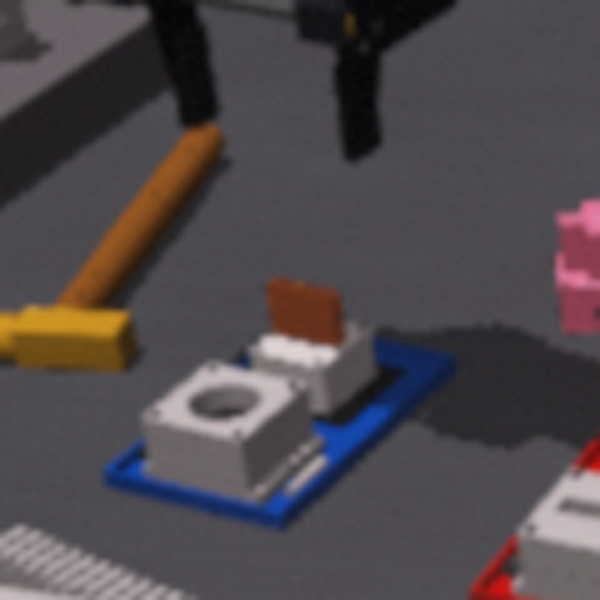

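The gripper stands over the bar electrode, fingers on either side of it along the tray's y, and nothing is in the way below. I descend and grip.

apply_moves --moves '[[[0,0,0.03],0],[[0,0,0.03],0],[[0,0,0.025],0],[[0,0,0.02],0],[[0,0,0.015],0]]' --hand 0.078

```text
time_s: 3.2
tcp_pos: [0.4979, -0.3274, 0.0288]
ee_rot: [[-0.974, 0.226, -0.003], [0.226, 0.974, 0.001], [0.003, 0.0, -1.0]]
wrist_force: [0.3, -0.4, 0.9]
gripper_width: 0.899
gripper_force: 0.0
```

apply_moves --moves '[[[0,0,0.01],0],[[0,0,0.006],0],[[0,0,0],0]]'

```text
time_s: 3.45
tcp_pos: [0.4991, -0.327, 0.0138]
ee_rot: [[-0.975, 0.224, -0.002], [0.224, 0.975, 0.001], [0.002, 0.0, -1.0]]
wrist_force: [-0.3, -0.3, 0.3]
gripper_width: 0.895
gripper_force: 0.0
```

apply_moves --moves '[[[0,0,0],0],[[0,0,0],0],[[0,0,0],0],[[0,0,0],0],[[0,0,0],0]]' --hand 0.03

```text
time_s: 3.87
tcp_pos: [0.5006, -0.3266, 0.0154]
ee_rot: [[-0.975, 0.223, 0.001], [0.223, 0.975, -0.0], [-0.001, -0.0, -1.0]]
wrist_force: [0.2, -0.0, 0.5]
gripper_width: 0.607
gripper_force: 0.0
```

apply_moves --moves '[[[0,0,0],0],[[0,0,0],0],[[0,0,0],0],[[0,0,0],0],[[0,0,0],0]]'

```text
time_s: 4.28
tcp_pos: [0.5006, -0.3264, 0.0152]
ee_rot: [[-0.975, 0.223, 0.001], [0.223, 0.975, -0.0], [-0.001, 0.0, -1.0]]
wrist_force: [0.4, 2.9, 5.0]
gripper_width: 0.527
gripper_force: 30.0
```

apply_moves --moves '[[[0,0,-0.01],0],[[0,0,-0.02],0],[[0,0,-0.03],0],[[0,0,-0.03],0],[[0,0,-0.03],0]]'

```text
time_s: 4.7
tcp_pos: [0.4993, -0.3264, 0.1354]
ee_rot: [[-0.975, 0.223, -0.002], [0.223, 0.975, 0.001], [0.002, 0.0, -1.0]]
wrist_force: [0.4, 0.2, -1.9]
gripper_width: 0.529
gripper_force: 30.0
```

apply_moves --moves '[[[0.001,0.01,-0.01],0],[[0.002,0.02,0],0],[[0.004,0.03,0],0],[[0.004,0.035,0],0],[[0.004,0.035,0],0]]'

```text
time_s: 5.12
tcp_pos: [0.5133, -0.1949, 0.1436]
ee_rot: [[-0.974, 0.225, -0.002], [0.225, 0.974, 0.001], [0.002, 0.0, -1.0]]
wrist_force: [0.7, 1.3, -2.6]
gripper_width: 0.529
gripper_force: 30.0
```

apply_moves --moves '[[[0.004,0.035,0],0],[[0.004,0.035,0],0],[[0.004,0.035,0],0],[[0.004,0.035,0],0],[[0.004,0.035,0],0]]'

```text
time_s: 5.53
tcp_pos: [0.5328, -0.0195, 0.1438]
ee_rot: [[-0.975, 0.223, -0.002], [0.223, 0.975, -0.0], [0.002, -0.001, -1.0]]
wrist_force: [0.0, 0.4, -2.5]
gripper_width: 0.527
gripper_force: 30.0
```

apply_moves --moves '[[[0.004,0.035,0],0],[[0.004,0.035,0],0],[[0.004,0.035,0],0],[[0.004,0.035,0],0],[[0.004,0.035,0],0]]'

```text
time_s: 5.95
tcp_pos: [0.5522, 0.1553, 0.1436]
ee_rot: [[-0.975, 0.223, -0.002], [0.223, 0.975, -0.001], [0.002, -0.001, -1.0]]
wrist_force: [1.1, -0.6, -2.0]
gripper_width: 0.527
gripper_force: 30.0
```

apply_moves --moves '[[[0.004,0.035,0],0],[[0.004,0.035,0],0],[[0.004,0.03,0],0],[[0.004,0.02,0],0],[[0.002,0.01,0],0]]'

```text
time_s: 6.37
tcp_pos: [0.5639, 0.2871, 0.143]
ee_rot: [[-0.975, 0.221, -0.002], [0.221, 0.975, -0.001], [0.002, -0.001, -1.0]]
wrist_force: [0.3, -0.5, -2.5]
gripper_width: 0.526
gripper_force: 30.0
```

apply_moves --moves '[[[0,0,0],0],[[0,0,0],0],[[0,0,0],0]]'

```text
time_s: 6.62
tcp_pos: [0.5644, 0.2831, 0.1442]
ee_rot: [[-0.975, 0.224, -0.002], [0.224, 0.975, -0.001], [0.001, -0.001, -1.0]]
wrist_force: [-0.1, 0.1, -1.9]
gripper_width: 0.526
gripper_force: 30.0
```

```bash
python3 - <<'E'
from h import *
go(.569,.319,.014,-12.9)
E
```

```text
t 6.62 tcp [0.5644 0.2831 0.1442] th -12.9 turn -0.0 shift [0.0035 0.0361 0.1302] w 45.8 f 30.0
```

apply_moves --moves '[[[0.001,0.012,0],0],[[0.001,0.012,0.01],0],[[0.001,0.012,0.02],0],[[0,0,0.02],0],[[0,0,0.02],0]]'

```text
time_s: 7.03
tcp_pos: [0.5703, 0.321, 0.0734]
ee_rot: [[-0.975, 0.223, 0.0], [0.223, 0.975, 0.001], [-0.0, 0.001, -1.0]]
wrist_force: [0.4, -0.2, -2.7]
gripper_width: 0.527
gripper_force: 30.0
```

apply_moves --moves '[[[0,0,0.02],0],[[0,0,0.015],0],[[0,0,0.01],0],[[0,0,0.005],0],[[0,0,0],0]]'

```text
time_s: 7.45
tcp_pos: [0.5697, 0.3198, 0.0233]
ee_rot: [[-0.975, 0.223, -0.002], [0.223, 0.975, -0.002], [0.001, -0.002, -1.0]]
wrist_force: [-1.1, 0.1, -2.4]
gripper_width: 0.523
gripper_force: 30.0
```

apply_moves --moves '[[[0,0,0.002],0],[[0,0,0.002],0],[[0,0,0.002],0],[[0,0,0],0],[[0,0,0],0]]'

```text
time_s: 7.87
tcp_pos: [0.5703, 0.3203, 0.0192]
ee_rot: [[-0.975, 0.223, 0.001], [0.223, 0.975, 0.0], [-0.0, 0.001, -1.0]]
wrist_force: [-0.7, 0.1, -2.7]
gripper_width: 0.523
gripper_force: 30.0
```

```bash
python3 - <<'E'
from h import *
go(.569,.319,.0145,-12.9); print(r.sense()["wrist_force"])
E
```

```text
t 7.87 tcp [0.5703 0.3203 0.0192] th -12.9 turn 0.0 shift [ 0.0009 -0.0016  0.0047] w 45.5 f 30.0
[-0.71168201  0.08230412 -2.73192507]
```

apply_moves --moves '[[[0,0,0.001],0],[[0,0,0.001],0],[[0,0,0.001],0],[[0,0,0],0],[[0,0,0],0]]'

```text
time_s: 8.28
tcp_pos: [0.5701, 0.3201, 0.0157]
ee_rot: [[-0.975, 0.223, -0.0], [0.223, 0.975, -0.0], [0.0, -0.0, -1.0]]
wrist_force: [-1.1, 0.2, -2.4]
gripper_width: 0.527
gripper_force: 30.0
```

apply_moves --moves '[[[0,0,0.001],0],[[0,0,0],0],[[0,0,0],0]]'

```text
time_s: 8.53
tcp_pos: [0.5701, 0.3202, 0.0147]
ee_rot: [[-0.975, 0.223, -0.0], [0.223, 0.975, -0.0], [0.0, -0.0, -1.0]]
wrist_force: [0.1, -0.3, -3.3]
gripper_width: 0.53
gripper_force: 30.0
```

apply_moves --moves '[[[0,0,0.001],0],[[0,0,0],0],[[0,0,0],0]]'

```text
time_s: 8.78
tcp_pos: [0.5703, 0.3203, 0.0143]
ee_rot: [[-0.975, 0.223, 0.001], [0.223, 0.975, 0.0], [-0.0, 0.0, -1.0]]
wrist_force: [-1.4, -0.5, 1.5]
gripper_width: 0.525
gripper_force: 30.0
```

apply_moves --moves '[[[0,0,0],0],[[0,0,0],0],[[0,0,0],0],[[0,0,0],0],[[0,0,0],0]]' --hand 0.08

```text
time_s: 9.2
tcp_pos: [0.5702, 0.3203, 0.0138]
ee_rot: [[-0.975, 0.223, 0.0], [0.223, 0.975, 0.0], [-0.0, 0.0, -1.0]]
wrist_force: [0.7, -0.1, -0.3]
gripper_width: 0.819
gripper_force: 0.0
```

apply_moves --moves '[[[0,0,0],0],[[0,0,0],0],[[0,0,0],0],[[0,0,-0.005],0],[[0,0,-0.01],0]]'

```text
time_s: 9.62
tcp_pos: [0.5693, 0.3195, 0.0279]
ee_rot: [[-0.975, 0.223, -0.002], [0.223, 0.975, -0.002], [0.002, -0.002, -1.0]]
wrist_force: [-0.6, 0.9, -0.5]
gripper_width: 0.918
gripper_force: 0.0
```

apply_moves --moves '[[[0,0,-0.02],0],[[0,0,-0.03],0],[[0,0,-0.03],0],[[0,0,-0.03],0],[[0,0,-0.01],0]]'

```text
time_s: 10.03
tcp_pos: [0.5725, 0.3217, 0.1557]
ee_rot: [[-0.975, 0.222, 0.009], [0.222, 0.975, 0.006], [-0.007, 0.007, -1.0]]
wrist_force: [1.2, 1.2, 1.5]
gripper_width: 0.918
gripper_force: 0.0
```

```bash
python3 - <<'E'
from h import *
go(.5094,.1172,.13,9.7)
p=imaging.capture("scene"); cv2.imwrite("pics/c5.png",crop(p,(410,210),[],60,5))
E
```

```text
t 10.03 tcp [0.5725 0.3217 0.1557] th -12.8 turn -22.5 shift [ 0.0967 -0.1909  0.0257] w 79.8 f 0.0
```

View pics/c5.png

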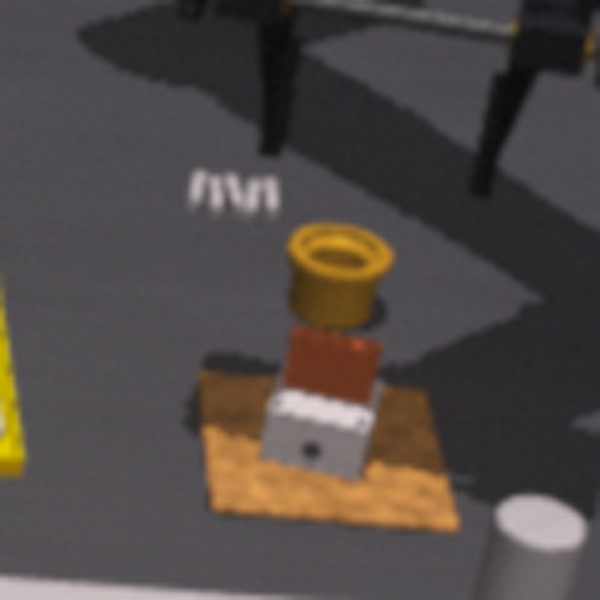

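The bar electrode stands upright on the cork mat. Now the round one.

apply_moves --moves '[[[0,0,0],-4.5],[[0,0,0],-4.5],[[0,0,0],-4.5],[[0,0,0],-4.5],[[0,0,0],-4.5]]' --hand 0.078

```text
time_s: 10.5
tcp_pos: [0.5696, 0.3199, 0.1481]
ee_rot: [[-0.985, -0.171, -0.001], [-0.171, 0.985, -0.001], [0.001, -0.0, -1.0]]
wrist_force: [0.3, -0.4, -0.5]
gripper_width: 0.896
gripper_force: 0.0
```

apply_moves --moves '[[[0.012,-0.02,0],0],[[0.015,-0.035,0],0],[[0.02,-0.04,0],0],[[0.02,-0.04,0],0],[[0.017,-0.035,0],0]]'

```text
time_s: 10.92
tcp_pos: [0.5159, 0.1423, 0.1481]
ee_rot: [[-0.986, -0.167, -0.002], [-0.167, 0.986, -0.001], [0.002, -0.0, -1.0]]
wrist_force: [0.2, 0.7, 0.7]
gripper_width: 0.898
gripper_force: 0.0
```

apply_moves --moves '[[[0.01,-0.02,0],0],[[0,0,0],0],[[0,0,0],0],[[0,0,0],0],[[0,0,0],0]]'

```text
time_s: 11.33
tcp_pos: [0.5114, 0.1239, 0.1486]
ee_rot: [[-0.986, -0.168, 0.0], [-0.168, 0.986, 0.0], [-0.0, 0.0, -1.0]]
wrist_force: [-0.7, -0.1, -0.0]
gripper_width: 0.894
gripper_force: 0.0
```

```bash
python3 - <<'E'
from h import *
go(.5094,.1172,.0148,9.7)
E
```

```text
t 11.33 tcp [0.5114 0.1239 0.1486] th 9.7 turn -0.0 shift [ 0.0031 -0.0063  0.1338] w 77.8 f 0.0
```

apply_moves --moves '[[[0.003,-0.006,0.01],0],[[0,0,0.02],0],[[0,0,0.025],0],[[0,0,0.025],0],[[0,0,0.02],0]]'

```text
time_s: 11.75
tcp_pos: [0.5088, 0.1175, 0.0469]
ee_rot: [[-0.986, -0.168, -0.001], [-0.168, 0.986, -0.0], [0.001, -0.0, -1.0]]
wrist_force: [0.0, -0.2, -0.0]
gripper_width: 0.894
gripper_force: 0.0
```

apply_moves --moves '[[[0,0,0.015],0],[[0,0,0.01],0],[[0,0,0.005],0],[[0,0,0.003],0],[[0,0,0],0]]'

```text
time_s: 12.17
tcp_pos: [0.5093, 0.117, 0.0156]
ee_rot: [[-0.986, -0.168, 0.0], [-0.168, 0.986, -0.0], [-0.0, -0.0, -1.0]]
wrist_force: [-0.3, 0.5, 0.4]
gripper_width: 0.892
gripper_force: 0.0
```

apply_moves --moves '[[[0,0,0],0],[[0,0,0],0],[[0,0,0],0],[[0,0,0],0],[[0,0,0],0]]' --hand 0.03

```text
time_s: 12.58
tcp_pos: [0.5093, 0.1166, 0.0162]
ee_rot: [[-0.986, -0.167, 0.001], [-0.167, 0.986, 0.0], [-0.001, 0.0, -1.0]]
wrist_force: [0.8, -0.2, 0.7]
gripper_width: 0.6
gripper_force: 0.0
```

apply_moves --moves '[[[0,0,0],0],[[0,0,0],0],[[0,0,0],0],[[0,0,0],0],[[0,0,0],0]]'

```text
time_s: 13.0
tcp_pos: [0.5093, 0.1168, 0.0161]
ee_rot: [[-0.986, -0.167, 0.001], [-0.167, 0.986, 0.0], [-0.001, 0.0, -1.0]]
wrist_force: [-1.2, 1.5, 3.7]
gripper_width: 0.529
gripper_force: 30.0
```

```bash
python3 - <<'E'
from h import *
go(.5094,.1172,.0148,9.7)
E
```

```text
t 13.0 tcp [0.5093 0.1168 0.0161] th 9.6 turn -0.1 shift [-0.0002  0.0004  0.0013] w 46.0 f 30.0
```

apply_moves --moves '[[[0,0,-0.01],0],[[0,0,-0.02],0],[[0,0,-0.03],0],[[0,0,-0.03],0],[[0,0,-0.03],0]]'

```text
time_s: 13.42
tcp_pos: [0.508, 0.1159, 0.1367]
ee_rot: [[-0.986, -0.167, -0.002], [-0.167, 0.986, -0.001], [0.002, -0.001, -1.0]]
wrist_force: [0.3, 0.7, -2.1]
gripper_width: 0.526
gripper_force: 30.0
```

apply_moves --moves '[[[0,0,-0.01],4],[[0,0,0],5],[[0,0,0],5],[[0,0,0],4],[[0,0,0],3]]'

```text
time_s: 13.83
tcp_pos: [0.5081, 0.116, 0.1456]
ee_rot: [[-0.98, 0.201, -0.002], [0.201, 0.98, -0.001], [0.001, -0.001, -1.0]]
wrist_force: [-1.1, -0.1, -3.3]
gripper_width: 0.529
gripper_force: 30.0
```

apply_moves --moves '[[[-0.002,-0.01,0],0],[[-0.004,-0.02,0],0],[[-0.005,-0.03,0],0],[[-0.006,-0.035,0],0],[[-0.006,-0.035,0],0]]'

```text
time_s: 14.25
tcp_pos: [0.5049, -0.0171, 0.1456]
ee_rot: [[-0.981, 0.195, -0.001], [0.195, 0.981, -0.0], [0.001, -0.001, -1.0]]
wrist_force: [0.5, -0.6, -2.4]
gripper_width: 0.528
gripper_force: 30.0
```

apply_moves --moves '[[[-0.006,-0.035,0],0],[[-0.006,-0.035,0],0],[[-0.006,-0.035,0],0],[[-0.006,-0.035,0],0],[[-0.006,-0.035,0],0]]'

```text
time_s: 14.67
tcp_pos: [0.4994, -0.1951, 0.1456]
ee_rot: [[-0.981, 0.196, -0.001], [0.196, 0.981, 0.0], [0.001, -0.0, -1.0]]
wrist_force: [1.0, -0.2, -2.3]
gripper_width: 0.529
gripper_force: 30.0
```

apply_moves --moves '[[[-0.006,-0.035,0],0],[[-0.006,-0.035,0],0],[[-0.006,-0.03,0],0],[[-0.005,-0.02,0],0],[[-0.001,-0.01,0],0]]'

```text
time_s: 15.08
tcp_pos: [0.4975, -0.3281, 0.1451]
ee_rot: [[-0.98, 0.199, -0.001], [0.199, 0.98, 0.0], [0.001, -0.0, -1.0]]
wrist_force: [-0.4, 0.5, -2.5]
gripper_width: 0.526
gripper_force: 30.0
```

apply_moves --moves '[[[0,0,0],0],[[0,0,0],0],[[0,0,0],0],[[0,0,0],0]]'

```text
time_s: 15.42
tcp_pos: [0.4986, -0.324, 0.1458]
ee_rot: [[-0.981, 0.196, -0.0], [0.196, 0.981, 0.0], [0.0, 0.0, -1.0]]
wrist_force: [1.5, 0.1, -1.5]
gripper_width: 0.526
gripper_force: 30.0
```

```bash
python3 - <<'E'
from h import *
go(.4983,-.3246,.0161,-11.5)
E
```

```text
t 15.42 tcp [ 0.4986 -0.324   0.1458] th -11.3 turn 0.2 shift [ 0.0002 -0.0007  0.1297] w 45.8 f 30.0
```

apply_moves --moves '[[[0,0,0.01],0],[[0,0,0.02],0],[[0,0,0.025],0],[[0,0,0.025],0],[[0,0,0.02],0]]'

```text
time_s: 15.83
tcp_pos: [0.498, -0.3238, 0.0436]
ee_rot: [[-0.981, 0.196, -0.002], [0.196, 0.981, 0.001], [0.002, 0.001, -1.0]]
wrist_force: [-0.0, -0.5, -1.8]
gripper_width: 0.525
gripper_force: 30.0
```

apply_moves --moves '[[[0,0,0.012],0],[[0,0,0.008],0],[[0,0,0.004],0],[[0,0,0.002],0],[[0,0,0],0]]'

```text
time_s: 16.25
tcp_pos: [0.4991, -0.3249, 0.0199]
ee_rot: [[-0.98, 0.197, 0.0], [0.197, 0.98, -0.0], [-0.001, -0.0, -1.0]]
wrist_force: [-0.0, 0.6, -2.0]
gripper_width: 0.525
gripper_force: 30.0
```

apply_moves --moves '[[[0,0,0.001],0],[[0,0,0],0],[[0,0,0],0]]'

```text
time_s: 16.5
tcp_pos: [0.4991, -0.3252, 0.0195]
ee_rot: [[-0.98, 0.197, 0.001], [0.197, 0.98, -0.0], [-0.001, -0.0, -1.0]]
wrist_force: [0.8, 0.0, -2.6]
gripper_width: 0.522
gripper_force: 30.0
```

```bash
python3 - <<'E'
from h import *
go(.4983,-.3246,.0161,-11.5)
E
```

```text
t 16.5 tcp [ 0.4991 -0.3252  0.0195] th -11.4 turn 0.1 shift [0.0009 0.0005 0.0034] w 45.4 f 30.0
```

apply_moves --moves '[[[0,0,0.001],0],[[0,0,0.001],0],[[0,0,0],0],[[0,0,0],0]]'

```text
time_s: 16.83
tcp_pos: [0.4986, -0.3251, 0.0167]
ee_rot: [[-0.98, 0.197, -0.0], [0.197, 0.98, 0.0], [0.0, -0.0, -1.0]]
wrist_force: [0.4, 0.1, -2.4]
gripper_width: 0.527
gripper_force: 30.0
```

apply_moves --moves '[[[0,0,0.001],0],[[0,0,0],0],[[0,0,0],0]]'

```text
time_s: 17.08
tcp_pos: [0.4989, -0.3252, 0.0162]
ee_rot: [[-0.98, 0.197, 0.0], [0.197, 0.98, -0.0], [-0.0, -0.0, -1.0]]
wrist_force: [-0.9, 1.1, 1.6]
gripper_width: 0.531
gripper_force: 30.0
```

apply_moves --moves '[[[0,0,0.0005],0],[[0,0,0],0],[[0,0,0],0]]'

```text
time_s: 17.33
tcp_pos: [0.4989, -0.3252, 0.0161]
ee_rot: [[-0.98, 0.197, 0.0], [0.197, 0.98, -0.0], [-0.0, -0.0, -1.0]]
wrist_force: [-2.1, 2.0, 6.1]
gripper_width: 0.526
gripper_force: 30.0
```

apply_moves --moves '[[[0,0,0],0],[[0,0,0],0],[[0,0,0],0],[[0,0,0],0],[[0,0,0],0]]' --hand 0.078

```text
time_s: 17.75
tcp_pos: [0.4987, -0.3251, 0.015]
ee_rot: [[-0.98, 0.197, -0.0], [0.197, 0.98, 0.0], [0.0, 0.0, -1.0]]
wrist_force: [-0.7, -0.4, 0.9]
gripper_width: 0.819
gripper_force: 0.0
```

apply_moves --moves '[[[0,0,0],0],[[0,0,0],0],[[0,0,0],0],[[0,0,-0.005],0],[[0,0,-0.01],0]]'

```text
time_s: 18.17
tcp_pos: [0.4978, -0.3247, 0.0296]
ee_rot: [[-0.98, 0.198, -0.003], [0.198, 0.98, 0.001], [0.003, 0.001, -1.0]]
wrist_force: [-0.3, -0.1, 0.2]
gripper_width: 0.894
gripper_force: 0.0
```

apply_moves --moves '[[[0,0,-0.02],0],[[0,0,-0.03],0],[[0,0,-0.03],0],[[0,0,-0.03],0],[[0,0,-0.01],0]]'

```text
time_s: 18.58
tcp_pos: [0.5012, -0.3264, 0.1568]
ee_rot: [[-0.981, 0.196, 0.009], [0.196, 0.981, -0.005], [-0.01, -0.003, -1.0]]
wrist_force: [0.7, 0.1, 0.4]
gripper_width: 0.902
gripper_force: 0.0
```

```bash
python3 - <<'E'
from h import *
go(.5622,-.1188,.0148,5.4)
p=imaging.capture("top")
H,b,wh=holder(p,(.5579,-.1174),a0=-8.5); print(H,b,wh)
cv2.imwrite("pics/c6.png",np.hstack([crop(p,(428,238),[],25,8),crop(p,(335,210),[(box(H,b,.023,.023,.036),(0,255,0))],25,8)]))
E
```

```text
t 18.58 tcp [ 0.5012 -0.3264  0.1568] th -11.3 turn -16.7 shift [-0.0803  0.2009  0.142 ] w 78.4 f 0.0
[ 0.56202042 -0.1188096 ] 6.582887649536133 (0.047247741371393204, 0.04621775075793266)
```

View pics/c6.png

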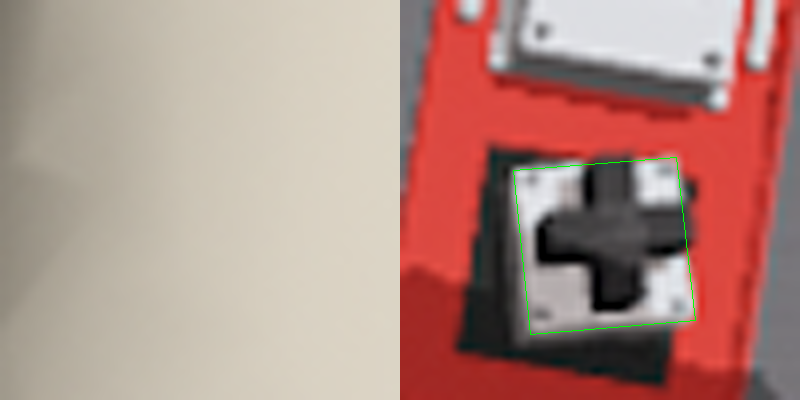

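The left crop is hidden by the arm. In the right crop the cross holder in the red tray matches its fitted outline. I go to the cross.

apply_moves --moves '[[[0,0,0],-4.2],[[0,0,0],-4.2],[[0,0,0],-4.2],[[0,0,0],-4.2]]'

```text
time_s: 18.97
tcp_pos: [0.4982, -0.3248, 0.1499]
ee_rot: [[-0.995, -0.098, -0.001], [-0.098, 0.995, 0.001], [0.001, 0.001, -1.0]]
wrist_force: [-0.3, -0.7, 0.5]
gripper_width: 0.897
gripper_force: 0.0
```

apply_moves --moves '[[[-0.01,0.02,0],0],[[-0.014,0.035,0],0],[[-0.016,0.04,0],0],[[-0.016,0.04,0],0],[[-0.016,0.035,0],0]]'

```text
time_s: 19.38
tcp_pos: [0.5531, -0.1498, 0.15]
ee_rot: [[-0.996, -0.094, -0.001], [-0.094, 0.996, 0.0], [0.001, 0.0, -1.0]]
wrist_force: [0.3, 0.1, 0.4]
gripper_width: 0.892
gripper_force: 0.0
```

apply_moves --moves '[[[-0.008,0.02,0],0],[[-0.002,0.009,0],0],[[0,0,0],0],[[0,0,0],0],[[0,0,0],0]]'

```text
time_s: 19.8
tcp_pos: [0.5601, -0.123, 0.1501]
ee_rot: [[-0.996, -0.093, -0.001], [-0.093, 0.996, -0.0], [0.001, -0.0, -1.0]]
wrist_force: [0.0, 0.3, 0.4]
gripper_width: 0.899
gripper_force: 0.0
```

```bash
python3 - <<'E'
from h import *
go(.5622,-.1188,.0152,5.4)
p=imaging.capture("top")
cv2.imwrite("pics/c7.png",crop(p,(428,238),[],30,10))
E
```

```text
t 19.8 tcp [ 0.5601 -0.123   0.1501] th 5.4 turn -0.0 shift [-0.0025  0.004   0.1349] w 78.2 f 0.0
```

View pics/c7.png

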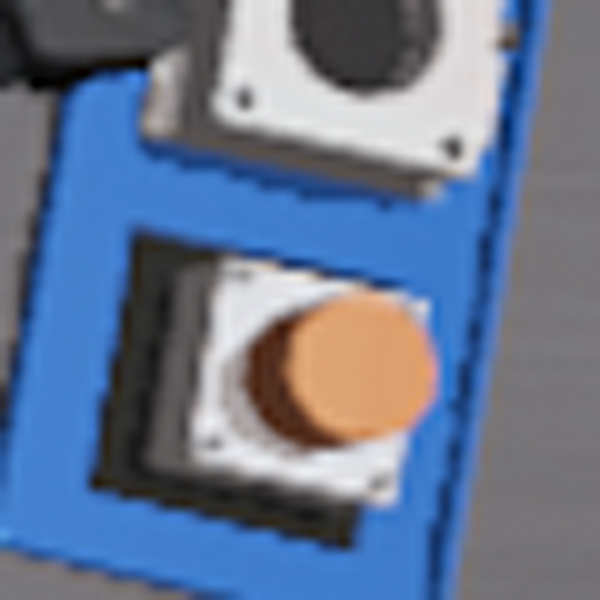

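The round electrode stands upright on the blue pad: post at about (363,370) in the crop, near the centre. Now I grip the cross.

apply_moves --moves '[[[-0.002,0.004,0.01],0],[[0,0,0.02],0],[[0,0,0.025],0],[[0,0,0.025],0],[[0,0,0.02],0]]'

```text
time_s: 20.27
tcp_pos: [0.5611, -0.1185, 0.0479]
ee_rot: [[-0.996, -0.092, -0.002], [-0.092, 0.996, 0.0], [0.002, 0.0, -1.0]]
wrist_force: [-0.6, -0.2, 0.5]
gripper_width: 0.897
gripper_force: 0.0
```

apply_moves --moves '[[[0,0,0.015],0],[[0,0,0.01],0],[[0,0,0.006],0],[[0,0,0.003],0],[[0,0,0],0]]'

```text
time_s: 20.68
tcp_pos: [0.5624, -0.118, 0.016]
ee_rot: [[-0.996, -0.094, -0.0], [-0.094, 0.996, -0.0], [0.0, -0.0, -1.0]]
wrist_force: [0.6, 0.5, -0.0]
gripper_width: 0.897
gripper_force: 0.0
```

apply_moves --moves '[[[0,0,0],0],[[0,0,0],0],[[0,0,0],0],[[0,0,0],0],[[0,0,0],0]]' --hand 0.03

```text
time_s: 21.1
tcp_pos: [0.5626, -0.1177, 0.0168]
ee_rot: [[-0.996, -0.095, 0.001], [-0.095, 0.996, 0.0], [-0.001, -0.0, -1.0]]
wrist_force: [0.3, 0.0, 0.5]
gripper_width: 0.605
gripper_force: 0.0
```

apply_moves --moves '[[[0,0,0],0],[[0,0,0],0],[[0,0,0],0],[[0,0,0],0],[[0,0,0],0]]'

```text
time_s: 21.52
tcp_pos: [0.5625, -0.1177, 0.0166]
ee_rot: [[-0.996, -0.095, 0.0], [-0.095, 0.996, -0.0], [-0.0, -0.0, -1.0]]
wrist_force: [-1.2, 0.1, 2.7]
gripper_width: 0.525
gripper_force: 30.0
```

```bash
python3 - <<'E'
from h import *
go(.503,.1147,.14,7.4)
E
```

```text
t 21.52 tcp [ 0.5625 -0.1177  0.0166] th 5.4 turn -2.0 shift [ 0.0291  0.2382 -0.1234] w 45.7 f 30.0
```

apply_moves --moves '[[[0,0,-0.01],0],[[0,0,-0.02],0],[[0,0,-0.03],0],[[0,0,-0.03],0],[[0,0,-0.03],-2]]'

```text
time_s: 21.93
tcp_pos: [0.5611, -0.1176, 0.1367]
ee_rot: [[-0.992, -0.129, -0.003], [-0.129, 0.992, 0.0], [0.003, 0.001, -1.0]]
wrist_force: [0.9, -0.5, -3.0]
gripper_width: 0.527
gripper_force: 30.0
```

apply_moves --moves '[[[0.001,0.01,-0.01],0],[[0.003,0.02,0],0],[[0.004,0.03,0],0],[[0.004,0.035,0],0],[[0.004,0.035,0],0]]'

```text
time_s: 22.35
tcp_pos: [0.5276, 0.0103, 0.1449]
ee_rot: [[-0.992, -0.126, -0.003], [-0.126, 0.992, 0.0], [0.003, 0.001, -1.0]]
wrist_force: [-0.3, 0.2, -4.2]
gripper_width: 0.522
gripper_force: 30.0
```

apply_moves --moves '[[[0.004,0.035,0],0],[[0.004,0.03,0],0],[[0.003,0.025,0],0],[[0.002,0.013,0],0],[[0,0.005,0],0]]'

```text
time_s: 22.77
tcp_pos: [0.5008, 0.1165, 0.145]
ee_rot: [[-0.991, -0.131, -0.003], [-0.131, 0.991, -0.0], [0.003, 0.0, -1.0]]
wrist_force: [-0.8, -1.2, -3.1]
gripper_width: 0.525
gripper_force: 30.0
```

apply_moves --moves '[[[0,0,0],0],[[0,0,0],0],[[0,0,0],0],[[0,0,0],0]]'

```text
time_s: 23.1
tcp_pos: [0.5028, 0.1136, 0.1459]
ee_rot: [[-0.992, -0.128, -0.001], [-0.128, 0.992, -0.0], [0.001, -0.0, -1.0]]
wrist_force: [0.2, 0.1, -2.3]
gripper_width: 0.525
gripper_force: 30.0
```

```bash
python3 - <<'E'
from h import *
go(.503,.1147,.0166,7.4)
E
```

```text
t 23.1 tcp [0.5028 0.1136 0.1459] th 7.3 turn -0.1 shift [-0.0004  0.001   0.1293] w 45.7 f 30.0
```

apply_moves --moves '[[[0,0.001,0.01],0],[[0,0,0.02],0],[[0,0,0.025],0],[[0,0,0.025],0],[[0,0,0.02],0]]'

```text
time_s: 23.52
tcp_pos: [0.5019, 0.1145, 0.044]
ee_rot: [[-0.992, -0.128, -0.002], [-0.128, 0.992, -0.001], [0.002, -0.0, -1.0]]
wrist_force: [0.2, -0.5, -3.5]
gripper_width: 0.523
gripper_force: 30.0
```

apply_moves --moves '[[[0,0,0.012],0],[[0,0,0.008],0],[[0,0,0.004],0],[[0,0,0.002],0],[[0,0,0],0]]'

```text
time_s: 23.93
tcp_pos: [0.5031, 0.1155, 0.0203]
ee_rot: [[-0.992, -0.129, 0.0], [-0.129, 0.992, 0.0], [-0.0, 0.0, -1.0]]
wrist_force: [-0.5, 0.5, -3.8]
gripper_width: 0.526
gripper_force: 30.0
```

apply_moves --moves '[[[0,0,0.001],0],[[0,0,0],0],[[0,0,0],0],[[0,0,0],0]]'

```text
time_s: 24.27
tcp_pos: [0.503, 0.1157, 0.0198]
ee_rot: [[-0.992, -0.129, 0.001], [-0.129, 0.992, 0.001], [-0.001, 0.0, -1.0]]
wrist_force: [-0.3, -0.2, -3.9]
gripper_width: 0.526
gripper_force: 30.0
```

```bash
python3 - <<'E'
from h import *
go(.503,.1147,.0166,7.4)
E
```

```text
t 24.27 tcp [0.503  0.1157 0.0198] th 7.4 turn 0.0 shift [ 0.0001 -0.001   0.0032] w 45.8 f 30.0
```

apply_moves --moves '[[[0,0,0.001],0],[[0,0,0.001],0],[[0,0,0],0],[[0,0,0],0]]'

```text
time_s: 24.6
tcp_pos: [0.5026, 0.1155, 0.0172]
ee_rot: [[-0.992, -0.129, -0.0], [-0.129, 0.992, -0.0], [0.0, -0.0, -1.0]]
wrist_force: [-0.3, 0.3, -3.4]
gripper_width: 0.528
gripper_force: 30.0
```

apply_moves --moves '[[[0,0,0.001],0],[[0,0,0],0],[[0,0,0],0]]'

```text
time_s: 24.85
tcp_pos: [0.5029, 0.1156, 0.0166]
ee_rot: [[-0.992, -0.13, 0.0], [-0.13, 0.992, 0.0], [-0.0, 0.0, -1.0]]
wrist_force: [-0.7, -0.3, 0.3]
gripper_width: 0.527
gripper_force: 30.0
```

apply_moves --moves '[[[0,0,0.0005],0],[[0,0,0],0],[[0,0,0],0]]'

```text
time_s: 25.1
tcp_pos: [0.5029, 0.1156, 0.0166]
ee_rot: [[-0.992, -0.13, 0.001], [-0.13, 0.992, 0.0], [-0.001, 0.0, -1.0]]
wrist_force: [-3.2, 0.1, 4.7]
gripper_width: 0.523
gripper_force: 30.0
```

apply_moves --moves '[[[0,0,0],0],[[0,0,0],0],[[0,0,0],0],[[0,0,0],0],[[0,0,0],0]]' --hand 0.078

```text
time_s: 25.52
tcp_pos: [0.5029, 0.1155, 0.0157]
ee_rot: [[-0.992, -0.129, 0.0], [-0.129, 0.992, 0.0], [-0.0, 0.0, -1.0]]
wrist_force: [1.2, 0.1, 0.5]
gripper_width: 0.821
gripper_force: 0.0
```

apply_moves --moves '[[[0,0,0],0],[[0,0,0],0],[[0,0,0],0],[[0,0,-0.005],0],[[0,0,-0.01],0]]'

```text
time_s: 25.93
tcp_pos: [0.5019, 0.1151, 0.0303]
ee_rot: [[-0.992, -0.129, -0.002], [-0.129, 0.992, -0.001], [0.003, -0.001, -1.0]]
wrist_force: [-0.1, 0.1, 0.1]
gripper_width: 0.897
gripper_force: 0.0
```

apply_moves --moves '[[[0,0,-0.02],0],[[0,0,-0.03],0],[[0,0,-0.03],0],[[0,0,-0.03],0],[[0,0,-0.01],0]]'

```text
time_s: 26.35
tcp_pos: [0.5052, 0.1164, 0.1566]
ee_rot: [[-0.991, -0.13, 0.009], [-0.13, 0.991, 0.004], [-0.009, 0.002, -1.0]]
wrist_force: [0.8, -0.2, 0.3]
gripper_width: 0.895
gripper_force: 0.0
```

apply_moves --moves '[[[0,0,0],5],[[0,0,0],5],[[0,0,0],5],[[0,0,0],5.3],[[0,0,0],0]]'

```text
time_s: 26.77
tcp_pos: [0.5025, 0.1154, 0.1512]
ee_rot: [[-0.974, 0.224, 0.0], [0.224, 0.974, 0.0], [-0.0, 0.0, -1.0]]
wrist_force: [0.0, 0.4, 0.3]
gripper_width: 0.897
gripper_force: 0.0
```

apply_moves --moves '[[[-0.003,0.025,0],0],[[-0.003,0.035,0],0],[[-0.004,0.04,0],0],[[-0.004,0.04,0],0],[[-0.003,0.035,0],0]]'

```text
time_s: 27.18
tcp_pos: [0.5588, 0.2844, 0.1511]
ee_rot: [[-0.976, 0.22, 0.001], [0.22, 0.976, 0.0], [-0.001, 0.001, -1.0]]
wrist_force: [1.4, -0.1, 0.9]
gripper_width: 0.895
gripper_force: 0.0
```

apply_moves --moves '[[[-0.003,0.025,0],0],[[0,0.014,0],0],[[0,0,0],0],[[0,0,0],0],[[0,0,0],0]]'

```text
time_s: 27.6
tcp_pos: [0.5695, 0.3189, 0.1507]
ee_rot: [[-0.975, 0.222, -0.001], [0.222, 0.975, -0.001], [0.001, -0.001, -1.0]]
wrist_force: [0.7, 0.1, 0.8]
gripper_width: 0.897
gripper_force: 0.0
```

```bash
python3 - <<'E'
from h import *
go(.5702,.3203,.0143,-12.9)
p=imaging.capture("top")
cv2.imwrite("pics/c8.png",np.hstack([crop(p,(141,215),[],30,6),crop(p,(228,232),[],30,6)]))
E
```

```text
t 27.6 tcp [0.5695 0.3189 0.1507] th -12.8 turn 0.1 shift [-0.0004  0.0015  0.1364] w 78.0 f 0.0
```

View pics/c8.png

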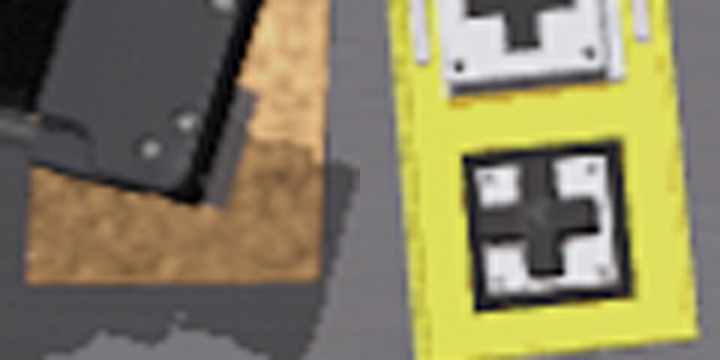

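The cross stands upright and centred on the yellow pad (right crop, about (540,220)). The gripper now hangs over the mat. I pick up the bar.

apply_moves --moves '[[[0,0.001,0.01],0],[[0,0,0.02],0],[[0,0,0.025],0],[[0,0,0.025],0],[[0,0,0.02],0]]'

```text
time_s: 28.07
tcp_pos: [0.5692, 0.3192, 0.0487]
ee_rot: [[-0.975, 0.224, -0.002], [0.224, 0.975, -0.001], [0.002, -0.001, -1.0]]
wrist_force: [0.4, -1.0, 0.2]
gripper_width: 0.898
gripper_force: 0.0
```

apply_moves --moves '[[[0,0,0.015],0],[[0,0,0.01],0],[[0,0,0.006],0],[[0,0,0.004],0],[[0,0,0],0]]'

```text
time_s: 28.48
tcp_pos: [0.5701, 0.3203, 0.0155]
ee_rot: [[-0.975, 0.223, -0.0], [0.223, 0.975, -0.0], [0.0, -0.0, -1.0]]
wrist_force: [-0.3, -0.2, 0.6]
gripper_width: 0.898
gripper_force: 0.0
```

apply_moves --moves '[[[0,0,0],0],[[0,0,0],0],[[0,0,0],0],[[0,0,0],0],[[0,0,0],0]]' --hand 0.03

```text
time_s: 28.9
tcp_pos: [0.5703, 0.3208, 0.0163]
ee_rot: [[-0.975, 0.223, 0.001], [0.223, 0.975, 0.001], [-0.001, 0.001, -1.0]]
wrist_force: [0.2, -0.1, 0.2]
gripper_width: 0.602
gripper_force: 0.0
```

apply_moves --moves '[[[0,0,0],0],[[0,0,0],0],[[0,0,0],0],[[0,0,0],0],[[0,0,0],0]]'

```text
time_s: 29.32
tcp_pos: [0.5702, 0.3207, 0.0161]
ee_rot: [[-0.975, 0.223, 0.0], [0.223, 0.975, 0.0], [-0.0, 0.0, -1.0]]
wrist_force: [-0.3, 0.7, 2.7]
gripper_width: 0.527
gripper_force: 30.0
```

```bash
python3 - <<'E'
from h import *
go(.5579,-.1174,.14,-8.5)
E
```

```text
t 29.32 tcp [0.5702 0.3207 0.0161] th -12.9 turn -4.4 shift [-0.0526 -0.4351 -0.1239] w 45.9 f 30.0
```

apply_moves --moves '[[[0,0,-0.01],0],[[0,0,-0.02],0],[[0,0,-0.03],0],[[0,0,-0.03],0],[[0,0,-0.03],-4.4]]'

```text
time_s: 29.73
tcp_pos: [0.5695, 0.3202, 0.1365]
ee_rot: [[-0.989, 0.147, -0.002], [0.147, 0.989, -0.001], [0.002, -0.001, -1.0]]
wrist_force: [0.9, 1.0, -1.9]
gripper_width: 0.521
gripper_force: 30.0
```

apply_moves --moves '[[[-0.001,-0.01,-0.01],0],[[-0.003,-0.02,0],0],[[-0.004,-0.03,0],0],[[-0.004,-0.035,0],0],[[-0.004,-0.035,0],0]]'

```text
time_s: 30.15
tcp_pos: [0.5653, 0.1878, 0.1445]
ee_rot: [[-0.989, 0.149, -0.003], [0.149, 0.989, -0.001], [0.002, -0.001, -1.0]]
wrist_force: [0.7, -0.1, -2.4]
gripper_width: 0.525
gripper_force: 30.0
```

apply_moves --moves '[[[-0.004,-0.035,0],0],[[-0.004,-0.035,0],0],[[-0.004,-0.035,0],0],[[-0.004,-0.035,0],0],[[-0.004,-0.035,0],0]]'

```text
time_s: 30.57
tcp_pos: [0.5591, 0.0115, 0.1447]
ee_rot: [[-0.989, 0.149, -0.002], [0.149, 0.989, 0.0], [0.002, -0.0, -1.0]]
wrist_force: [0.5, 0.2, -3.6]
gripper_width: 0.526
gripper_force: 30.0
```

apply_moves --moves '[[[-0.004,-0.035,0],0],[[-0.004,-0.035,0],0],[[-0.004,-0.03,0],0],[[-0.003,-0.02,0],0],[[-0.001,-0.01,0],0]]'

```text
time_s: 30.98
tcp_pos: [0.5557, -0.1201, 0.1446]
ee_rot: [[-0.988, 0.152, -0.003], [0.152, 0.988, 0.0], [0.003, -0.0, -1.0]]
wrist_force: [0.6, -0.2, -2.4]
gripper_width: 0.525
gripper_force: 30.0
```

apply_moves --moves '[[[0,0,0],0],[[0,0,0],0],[[0,0,0],0],[[0,0,0],0]]'

```text
time_s: 31.32
tcp_pos: [0.5574, -0.1163, 0.1456]
ee_rot: [[-0.989, 0.146, -0.0], [0.146, 0.989, 0.0], [0.0, 0.0, -1.0]]
wrist_force: [-0.0, -0.7, -2.1]
gripper_width: 0.523
gripper_force: 30.0
```

```bash
python3 - <<'E'
from h import *
go(.557,-.1174,.0171,-8.5)
E
```

```text
t 31.32 tcp [ 0.5574 -0.1163  0.1456] th -8.4 turn 0.1 shift [ 0.0002 -0.0012  0.1285] w 45.5 f 30.0
```

apply_moves --moves '[[[0,-0.001,0.01],0],[[0,0,0.02],0],[[0,0,0.025],0],[[0,0,0.025],0],[[0,0,0.02],0]]'

```text
time_s: 31.73
tcp_pos: [0.5563, -0.1174, 0.0435]
ee_rot: [[-0.989, 0.147, -0.002], [0.147, 0.989, 0.0], [0.002, 0.0, -1.0]]
wrist_force: [-0.6, 0.9, -2.7]
gripper_width: 0.523
gripper_force: 30.0
```

apply_moves --moves '[[[0,0,0.012],0],[[0,0,0.008],0],[[0,0,0.003],0],[[0,0,0.001],0],[[0,0,0],0]]'

```text
time_s: 32.15
tcp_pos: [0.5579, -0.118, 0.0222]
ee_rot: [[-0.989, 0.147, 0.001], [0.147, 0.989, -0.0], [-0.001, 0.0, -1.0]]
wrist_force: [0.0, 0.2, -2.0]
gripper_width: 0.527
gripper_force: 30.0
```

apply_moves --moves '[[[0,0,0.001],0],[[0,0,0],0],[[0,0,0],0],[[0,0,0],0]]'

```text
time_s: 32.48
tcp_pos: [0.5576, -0.1183, 0.0213]
ee_rot: [[-0.989, 0.147, 0.001], [0.147, 0.989, 0.0], [-0.001, 0.0, -1.0]]
wrist_force: [0.4, -0.2, -2.2]
gripper_width: 0.53
gripper_force: 30.0
```

```bash
python3 - <<'E'
from h import *
go(.557,-.1174,.0171,-8.5)
E
```

```text
t 32.48 tcp [ 0.5576 -0.1183  0.0213] th -8.5 turn 0.0 shift [0.0007 0.0008 0.0042] w 46.1 f 30.0
```

apply_moves --moves '[[[0,0,0.001],0],[[0,0,0.001],0],[[0,0,0.001],0],[[0,0,0],0],[[0,0,0],0]]'

```text
time_s: 32.9
tcp_pos: [0.5572, -0.1183, 0.0176]
ee_rot: [[-0.989, 0.147, -0.0], [0.147, 0.989, -0.0], [0.0, -0.0, -1.0]]
wrist_force: [0.8, 0.7, -2.8]
gripper_width: 0.525
gripper_force: 30.0
```

apply_moves --moves '[[[0,0,0.0005],0],[[0,0,0],0],[[0,0,0],0]]'

```text
time_s: 33.15
tcp_pos: [0.5573, -0.1182, 0.0172]
ee_rot: [[-0.989, 0.147, -0.0], [0.147, 0.989, -0.0], [0.0, -0.0, -1.0]]
wrist_force: [0.8, -0.4, -2.8]
gripper_width: 0.526
gripper_force: 30.0
```

apply_moves --moves '[[[0,0,0.0005],0],[[0,0,0],0],[[0,0,0],0]]'

```text
time_s: 33.4
tcp_pos: [0.5574, -0.1183, 0.017]
ee_rot: [[-0.989, 0.147, 0.0], [0.147, 0.989, -0.0], [-0.0, -0.0, -1.0]]
wrist_force: [-1.0, 0.2, -1.0]
gripper_width: 0.527
gripper_force: 30.0
```

Contact is starting (the force is rising). I press half a millimetre more, release, lift and retreat to clear the view.

apply_moves --moves '[[[0,0,0.0005],0],[[0,0,0],0],[[0,0,0],0]]'

```text
time_s: 33.65
tcp_pos: [0.5574, -0.1183, 0.017]
ee_rot: [[-0.989, 0.147, 0.0], [0.147, 0.989, -0.0], [-0.0, -0.0, -1.0]]
wrist_force: [-2.4, 1.9, 5.1]
gripper_width: 0.529
gripper_force: 30.0
```

apply_moves --moves '[[[0,0,0],0],[[0,0,0],0],[[0,0,0],0],[[0,0,0],0],[[0,0,0],0]]' --hand 0.078

```text
time_s: 34.07
tcp_pos: [0.5574, -0.1183, 0.0161]
ee_rot: [[-0.989, 0.147, 0.0], [0.147, 0.989, -0.0], [-0.0, -0.0, -1.0]]
wrist_force: [0.5, -0.6, -0.5]
gripper_width: 0.817
gripper_force: 0.0
```

apply_moves --moves '[[[0,0,0],0],[[0,0,0],0],[[0,0,0],0],[[0,0,-0.005],0],[[0,0,-0.01],0]]'

```text
time_s: 34.48
tcp_pos: [0.5563, -0.1183, 0.0307]
ee_rot: [[-0.989, 0.148, -0.003], [0.148, 0.989, -0.0], [0.003, -0.0, -1.0]]
wrist_force: [0.3, -0.4, -0.1]
gripper_width: 0.894
gripper_force: 0.0
```

apply_moves --moves '[[[0,0,-0.02],0],[[0,0,-0.03],0],[[0,0,-0.03],0],[[0,0,-0.03],0],[[0,0,-0.01],0]]'

```text
time_s: 34.9
tcp_pos: [0.56, -0.1186, 0.1576]
ee_rot: [[-0.989, 0.146, 0.01], [0.146, 0.989, -0.001], [-0.01, 0.001, -1.0]]
wrist_force: [0.1, -0.2, 1.4]
gripper_width: 0.895
gripper_force: 0.0
```

apply_moves --moves '[[[0.02,0.03,-0.01],0],[[0.02,0.03,-0.01],0],[[0.02,0.03,0],0],[[0.02,0.01,0],0],[[0.02,0,0],0]]'

```text
time_s: 35.32
tcp_pos: [0.4727, -0.0026, 0.172]
ee_rot: [[-0.989, 0.145, 0.002], [0.145, 0.989, 0.001], [-0.001, 0.001, -1.0]]
wrist_force: [0.8, -0.4, 0.5]
gripper_width: 0.892
gripper_force: 0.0
```

apply_moves --moves '[[[0.02,0,0],0],[[0,0,0],0],[[0,0,0],0],[[0,0,0],0]]'

```text
time_s: 35.65
tcp_pos: [0.454, -0.0016, 0.1719]
ee_rot: [[-0.989, 0.147, 0.002], [0.147, 0.989, 0.0], [-0.002, 0.001, -1.0]]
wrist_force: [-0.3, 0.4, 0.3]
gripper_width: 0.897
gripper_force: 0.0
```

```bash
python3 - <<'E'
from h import *
s=r.sense(); print(s["time_s"],s["tcp_pos"])
p=imaging.capture("top"); cv2.imwrite("pics/f1.png",p["frame"])
q=imaging.capture("scene"); cv2.imwrite("pics/f2.png",cv2.resize(q["frame"][160:280,120:460],None,fx=2.3,fy=2.3,interpolation=cv2.INTER_CUBIC))
for n,o,a in (("blue",(.4983,-.3246),-11.5),("yellow",(.503,.1147),7.4),("red",(.5579,-.1174),-8.5)):
    H,b,wh=holder(p,o,a0=a); print(n,(H-o).round(4),round(b,1),np.round(wh,4))
E
```

```text
35.65 [ 0.45401882 -0.00158084  0.17192566]
blue [ 0.0011 -0.0034] -11.3 [0.051  0.0471]
yellow [-0.0066 -0.0016] 12.6 [0.0604 0.0738]
red [-0.0007 -0.0015] -7.4 [0.0464 0.0506]
```

View pics/f1.png

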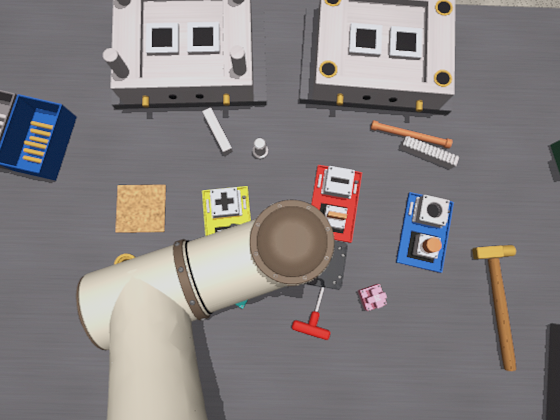

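View pics/f2.png

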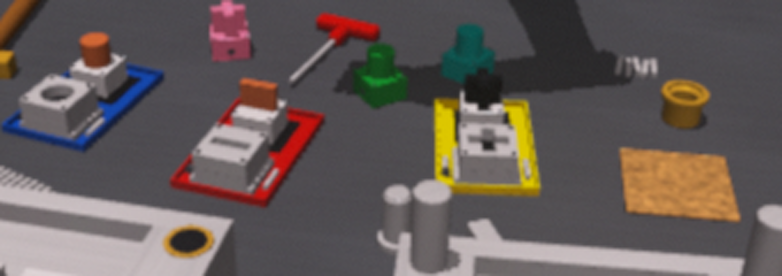

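All three electrodes stand upright and centred within a few mm: round in blue at (432,245), bar in red at (337,216), cross in yellow. The yellow pad is hidden in the top view here, but the scene view and the earlier crop show it. The pillar and bush haven't moved, so I hand in.

```bash
python3 -c "
from station import r
print(r.finish_job())"
```

```text
the job is handed in; nothing more can be done
None
```

I handed the job in at about 36 s: round stands in the blue tray, cross in yellow and bar in red, all upright near their pad centres in the last images; `finish_job` returned no verdict.

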